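Screw the jug's lid on without cross-threading and tug it

TASK

The lid of the steel jug has only been set on top of its thread: turn it backward (counter-clockwise from above) until it drops into the thread, then screw it forward until it is fully home, level and not cross-threaded. Then pull straight up on the lid with about 8 N for a second to prove that it holds, let go, and leave the jug and everything else standing where it is.

Things in the scene. Friction and masses are not known exactly. Their poses are not given: they have to be found in the camera images.
- jug: Steel draught jug standing loose on a rubber foot, about 2 kg (1.7 to 2.4), 109 mm across, black loop handle on its +y side (to 99 mm from the axis, below 108 mm). Origin: centre of its underside, z up. Above height 106 mm a round shoulder narrows to a collar 62 mm across, 150 mm high; four dark marks on it, along +x, +y, -x, -y, show where the lid's lugs lie when home.
- jug_thread (a point): On the jug's axis, level with the flat tops (170 mm above its underside) of the four thread flanges round its neck (55 mm across). Each flange spans 57 degrees and has a 27 degree gap at its counter-clockwise end (seen from above). At its clockwise end an upright rib, 5.5 mm higher than its top, bars lugs both on top of the flange and below it.
- jug_groove (a point): On the jug's axis, level with the lower flank of the thread grooves when home (155 mm). Lugs that fall through the gaps drop 10 mm. From there a groove 6.9 mm high (2.5 mm of play for the lugs) leads clockwise under each flange: down 5 mm over 35 degrees, then level 17 degrees to the rib, which stops the lid: home.
- lid: Round black ribbed lid, 64 mm across, 34 mm high, 0.09 kg, open below; four lugs 4.4 mm thick inside its skirt under +x (grey pointer on top), +y, -x, -y. Origin: centre of its lower edge, z up. Grip it across its side, at any yaw. Home: its axes parallel to the jug's (modulo 90 degrees), origin 153 mm above the jug's, 2.5 mm more while pulled up.
- lid_top (a point): Centre of the lid's top, 34 mm above its lower edge. Start: level on the flange tops, lower edge 168 mm above the jug's underside, lid yaw minus jug yaw 0.1 to 0.75 rad modulo 90 degrees (counter-clockwise positive). The lid drops, if not held up, where this is 1.00 to 1.29 rad (lower edge then at 158 mm); further back the ribs stop it.
- tall_glass: Bystander: tall clear glass, 69 mm across, 167 mm high. Origin: centre of its underside.
- mug: Bystander: plain mug with a handle, 86 mm across, 96 mm high. Origin: centre of its underside.
- jigger: Bystander: steel spirit measure, waisted, 42 mm across, 80 mm high. Origin: centre of its underside.
- shot_a: Bystander: clear shot glass, 47 mm across, 58 mm high. Origin: centre of its underside.
- spice_jar: Bystander: spice jar, 45 mm across, 106 mm high. Origin: centre of its underside.
Things that resemble listed ones, but are neither listed nor needed, are in the scene too. What is shaped like the lid but pink or turquoise is not meant.

How it is judged:
On the way, in this order (a step that is already met when the one before it is completed fails the run):
1. the lid has dropped into the thread, level on the jug (z of lid in the frame of jug between 0.15 and 0.1625 m and angle between the z axis of lid and the z axis of jug, either way round below 0.12 rad and horizontal distance between lid and jug below 0.006 m), for 0.2 s.
2. with the lid turned home (within 0.21 rad of the stop), it is pulled upward with more than 4 N and holds (z of lid in the frame of jug between 0.1543 and 0.157 m and (angle between the x axis of lid and the x axis of jug, either way round below 0.21 rad or angle between the x axis of lid and the y axis of jug, either way round below 0.21 rad) and contact force between lid and jug above 4 N), for 0.2 s.
At the end, for the whole second after the job is handed in: The lid is home in the jug's thread: its lower edge 150 to 157 mm above the jug's underside, within 0.21 rad of the closed stop, level to 0.08 rad, centred to 5 mm; the jug stands upright on the worktop within 40 mm of where it was; both at rest (z of lid in the frame of jug between 0.15 and 0.157 m and angle between the z axis of lid and the z axis of jug, either way round below 0.08 rad and horizontal distance between lid and jug below 0.005 m and (angle between the x axis of lid and the x axis of jug, either way round below 0.21 rad or angle between the x axis of lid and the y axis of jug, either way round below 0.21 rad) and height (world z) of jug below 0.005 m and angle between jug's own z axis and vertical below 0.05 rad and distance of jug from where it was at the start of the episode below 0.04 m and linear speed of each of lid, jug below 0.02 m/s); the robot touches nothing.
It fails at once if the jug is lifted, dragged or pushed more than 50 mm, or tipped (distance of jug from where it was at the start of the episode above 0.05 m or angle between jug's own z axis and vertical above 0.25 rad).
It fails at once if a bystander is shoved more than 40 mm or knocked over (distance of any of tall_glass, mug, jigger, shot_a, spice_jar from where it was at the start of the episode above 0.04 m or angle between any of tall_glass, mug, jigger, shot_a, spice_jar's own z axis and vertical above 0.5 rad).
It also fails if it takes over 48 s, if anything falls off the work surface, if the arm or the gripper's body presses on something with over 40 N, if the wrist force passes 120 N, or if a joint passes its speed limit or range.

ROBOT

A 7-joint arm with a two-finger parallel gripper is mounted at the origin on a cart in front of the work surface, level with it; the furniture and walls round the work are solid. World frame = base frame: x ahead of the robot, y to its left, z up, the work surface at z = 0. Lengths are in m, angles in rad, forces in N, time in s.
With the tool pointing down it reaches from about 0.35 to 0.9 m from the base axis. Payload 8.1 kg.
Tool frame: the origin (TCP) lies on the front face of the gripper's body, between the roots of the fingers; the fingertips stand 66 mm ahead of it and the grasp point (between the pads) lies 47 mm ahead of it; z points along the fingers, y is the line along which they close (so a half turn about z gives the same grasp; the last joint's range is limited). The gripper opens to 92 mm and grips with 3 to 60 N. Pads are 19 mm wide; open, the fingers measure 130 mm over their backs; the gripper's body (75 mm by 190 mm) begins 47 mm behind the grasp point.
Start: joints at [-0.103, 0.434, 0.025, 1.573, -0.012, 1.134, -0.075], TCP at [0.625, -0, 0.292] pointing down, gripper open.
Joint ranges: [-2.62, 2.62], [-0.44, 2.09], [-1.27, 1.32], [0.08, 2.57], [-1.32, 4.46], [0.12, 2], [-2.74, 2.74]. Speed limits (rad/s): [2.22, 2.22, 3.01, 3.01, 3.14, 3.14, 3.14].

INTERFACE

Orientations are given as a unit quaternion [w, x, y, z].
In Python, from rig import get_state, read_camera, finish_job gives the robot as it stands.
- The arm moves only by the shell command python3 -m creep 'ROWS'. ROWS is JSON, a list that holds one entry, the list of rows, each a list of 5 numbers: the finger opening in mm, from 0 to 91.8, then the shift along the world's x, y, z in mm, then the turn about the world's z in rad. In form: [[[jaw, dx, dy, dz, spin], ...]]. A call has 1 to 20 rows; each row is the pose to reach, as a shift and turn from the pose commanded when the call began; what a row does not reach only later rows make up. A row lasts 1/10 s, in which the tool goes at most 50 mm and 8.59 degrees, less where a joint would pass 70% of its speed; a pose out of reach is approached as far as the arm can. A call with a gripper value outside its range is refused whole. The fingers move at their own pace and stop on an object; the grip force is fixed at half the most. Time passes only in rows, so rows that repeat a pose let the fingers close. It gives the time, the measured TCP pose, the force, the opening and the grip force at its end, in the units of the state.
- get_state(): the state, without advancing time (a new reading comes with each control period).
- read_camera(name): name is "scene" or "side" or "wrist"; returns a dict with "image" (400x640x3 uint8, red, green, blue), "fovy" (degrees; the focal length in pixels is half the picture's height over the tangent of half this angle, whatever the lens; pixels are square), "cx", "cy" (the principal point, pixels), "pose" (4x4, takes a point from camera to world coordinates). Camera axes: x right, y up, looking along -z (the intrinsics and any distortion apply to the point x, -y, -z); pixel columns grow to the right and rows downward; lengths in m; the calibration is good to about 2 mm. A picture is of the moment at which its call begins. There is no depth.
- finish_job(): hands the job in; it is judged then, once.
The state is a dict: "time_s": time; "joint_positions": joint angles; "dq": joint speeds; "joint_torque": joint torques, N m; "ee_pos": TCP position; "ee_rot": TCP orientation; "ft_force": force on the tool from outside, world axes, zero at the start; "ft_torque": the same for the moment, N m; "finger_gap": opening from 0.0 (shut) to 1.0 (fully open); "grip_force": force on a finger pad.
Only numpy, scipy, OpenCV 4.12 (cv2) and the standard library are available. Lean on these libraries where they do the work, as an engineer would, in place of code of your own. Each camera call takes 0.05 s, during which the arm holds its last target. There are 200 camera calls.

## Working session

There is one attempt and no reset: what is moved stays moved. The work goes in short steps, Python scripts to look and compute and a shell command to move; the robot and the scene stay as the last step left them, time stands still between calls to the robot, and variables do not carry over. Pictures are saved under pics/ and viewed, at most 10 in all, crops included, and the job is handed in when it is done.

```bash
mkdir -p pics; cat > h.py <<'E'
import numpy as np, cv2
from rig import *
def snap(n,f):
    d=read_camera(n); cv2.imwrite(f'pics/{f}.png',cv2.cvtColor(d['image'],cv2.COLOR_RGB2BGR))
    np.savez(f'pics/{f}.npz',**{k:d[k] for k in('fovy','cx','cy','pose')},extra=str({k:v for k,v in d.items() if k not in('image',)})); return d
def ray(f,u,v):
    d=np.load(f'pics/{f}.npz'); fl=200/np.tan(np.radians(d['fovy'])/2)
    P=d['pose']; r=P[:3,:3]@np.array([(u-d['cx'])/fl,-(v-d['cy'])/fl,-1]); return P[:3,3],r
def at(f,u,v,z):
    o,r=ray(f,u,v); return o+r*(z-o[2])/r[2]
def pix(f,p):
    d=np.load(f'pics/{f}.npz'); fl=200/np.tan(np.radians(d['fovy'])/2)
    q=d['pose'][:3,:3].T@(np.array(p)-d['pose'][:3,3]); return d['cx']+fl*q[0]/-q[2],d['cy']-fl*q[1]/-q[2]
E
python3 - <<'E'
from h import *
for n in('scene','side','wrist'):
    d=snap(n,n+'0'); print(n,{k:v for k,v in d.items() if k not in('image','pose')},d['pose'].round(3).tolist())
s=get_state(); print(s['time_s'],s['ee_pos'],s['ee_rot'],s['finger_gap'],s['ft_force'])
a=[cv2.imread(f'pics/{n}0.png') for n in('scene','side','wrist')]
E
```

```text
scene {'fovy': 44.38984439773409, 'cx': 323.904319104313, 'cy': 194.08652022253406} [[0.866, 0.215, -0.451, -0.083], [-0.499, 0.409, -0.764, -1.049], [0.02, 0.887, 0.461, 0.75], [0.0, 0.0, 0.0, 1.0]]
side {'fovy': 51.558873006995455, 'cx': 317.6589743439273, 'cy': 198.06772469709853} [[-0.86, 0.301, -0.413, 0.008], [-0.51, -0.502, 0.698, 0.847], [0.003, 0.811, 0.585, 0.88], [0.0, 0.0, 0.0, 1.0]]
wrist {'fovy': 67.51174550530969, 'cx': 318.5233788169375, 'cy': 199.1911234718319} [[1.0, -0.001, 0.002, 0.624], [0.0, 0.961, 0.276, 0.075], [-0.002, -0.276, 0.961, 0.384], [0.0, 0.0, 0.0, 1.0]]
0.15 [ 6.24695903e-01 -3.71530649e-05  2.91625390e-01] [-3.80476561e-04  7.07124083e-01  7.07089227e-01 -4.60411880e-04] 0.9986599617224656 [ 1.03058951 -0.60239951  0.61488621]
```

View pics/scene0.png

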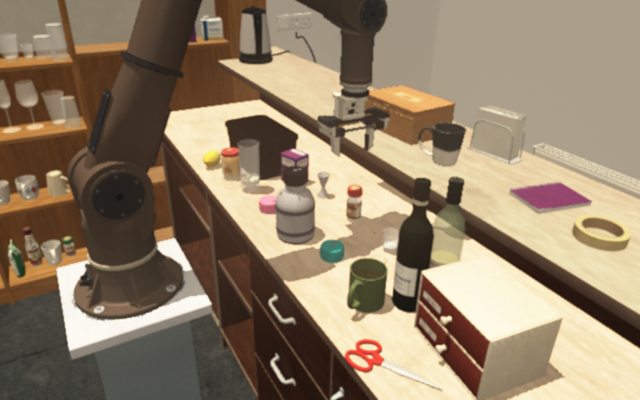

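View pics/side0.png

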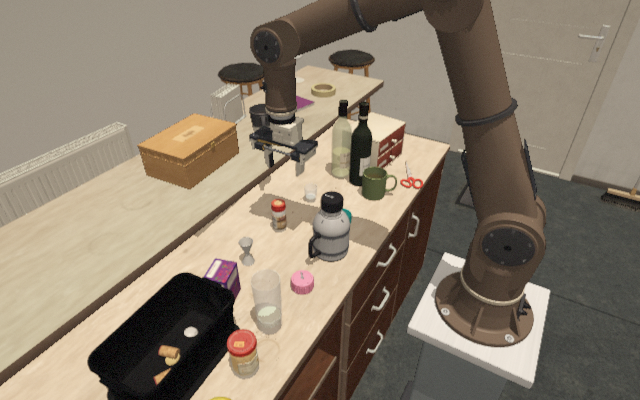

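View pics/wrist0.png

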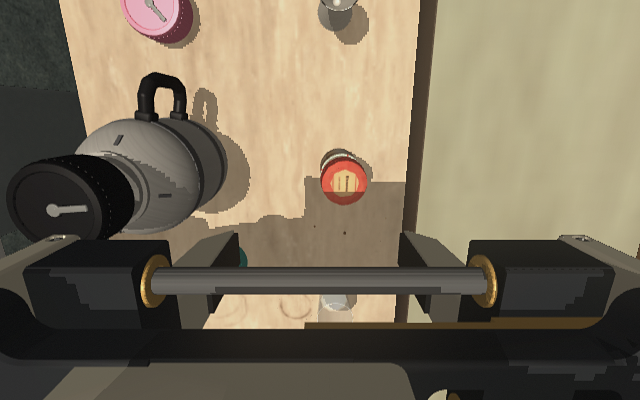

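The scene view shows the black lid near (295,172) on the jug. The side view shows it near (332,202), and the wrist view near (55,211) with its pointer towards +x and the handle near (162,95). I'll enlarge the wrist view.

```bash
python3 - <<'E'
from h import *
a=cv2.imread('pics/wrist0.png')[60:260,0:266]; cv2.imwrite('pics/w0c.png',cv2.resize(a,None,fx=3,fy=3,interpolation=cv2.INTER_CUBIC))
for f,u,v in(('wrist0',57,210),('scene0',295,167),('side0',332,197)): print(f,at(f,u,v,.202))
E
```

```text
wrist0 [0.45642161 0.01523292 0.202     ]
scene0 [0.46291235 0.03395105 0.202     ]
side0 [0.45454981 0.01248278 0.202     ]
```

View pics/w0c.png

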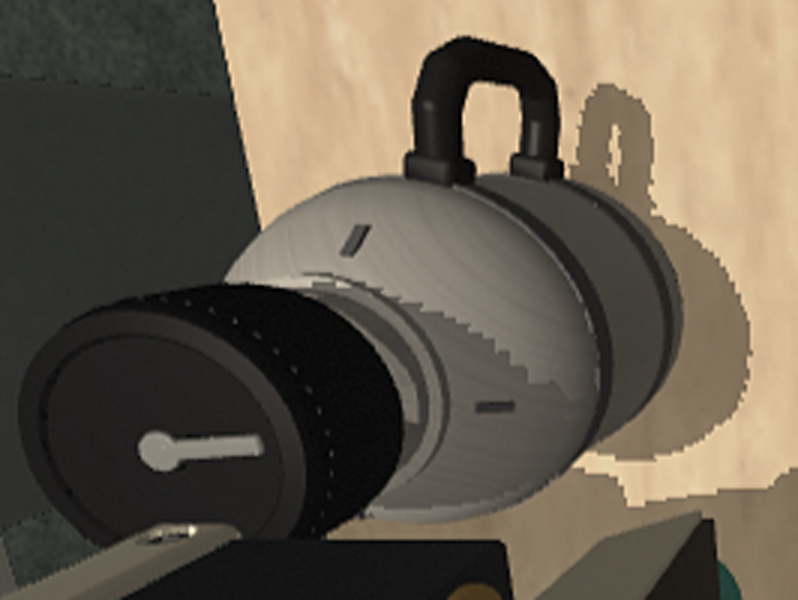

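```bash
python3 - <<'E'
from h import *
c=at('wrist0',53.3,210,.203);t=at('wrist0',86.7,208.3,.203);print('lid',c,'yaw',np.arctan2(*(t-c)[1::-1]),np.linalg.norm(t-c))
for z in(.12,.13,.14):
    a=at('wrist0',165,195.7,z);b=at('wrist0',118.3,139.7,z);d=b-a
    yaw=np.arctan2(d[1],d[0])-3*np.pi/4; m=(a+b)/2; n=np.array([-d[1],d[0]])/2
    print(z,'jugyaw',yaw,'axis',m[:2]+n,'r',np.hypot(*d[:2])/2**.5)
for n,u,v in(('bottle',410,305),('green',448,262),('glass',249,188),('mug',366,303)): print(n,at('scene0',u,v,0))
E
```

```text
lid [0.45498653 0.01555861 0.203     ] yaw 0.053324381284210964 0.021550582275710786
0.12 jugyaw -0.19952487853865142 axis [0.44114316 0.01069666] r 0.04277947025657466
0.13 jugyaw -0.19952487853865142 axis [0.44807855 0.0131235 ] r 0.041157190598916704
0.14 jugyaw -0.19952487853865275 axis [0.45501395 0.01555034] r 0.03953491094125872
bottle [ 0.54880905 -0.38309908  0.        ]
green [ 0.74687137 -0.29546169  0.        ]
glass [0.4484289  0.35099789 0.        ]
mug [ 0.4626712  -0.32818412  0.        ]
```

```bash
python3 -m creep '[[[91.8,-40,-10,10,0],[91.8,-80,-25,20,0],[91.8,-110,-40,30,0],[91.8,-140,-50,40,0],[91.8,-165,-60,50,0],[91.8,-165,-60,50,0],[91.8,-165,-60,50,0]]]'; python3 - <<'E'
from h import *
d=snap('wrist','w1'); a=cv2.imread('pics/w1.png')[0:300,100:500]; cv2.imwrite('pics/w1c.png',cv2.resize(a,None,fx=2,fy=2,interpolation=cv2.INTER_CUBIC))
print(pix('w1',(.455,.015,.203)))
E
```

```text
time_s: 0.85
ee_pos: [0.46, -0.0601, 0.3426]
ee_rot: [0.0, 0.707, 0.707, 0.0]
ft_force: [0.3, 0.5, 0.3]
finger_gap: 1.004
grip_force: 0.0
(np.float64(312.71761000553954), np.float64(112.80730721664403))
```

View pics/w1c.png

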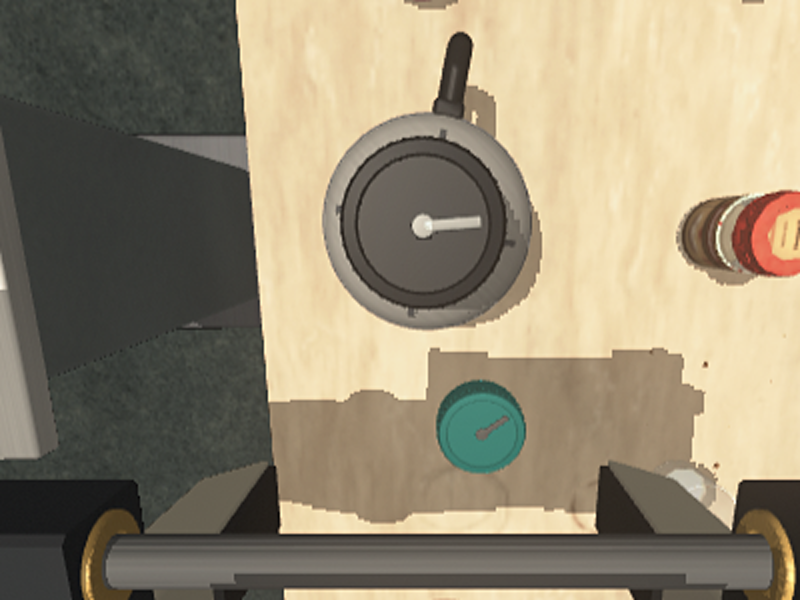

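The straight-down view in crop pixels: lid centre (423,226), pointer tip (480,222), and marks at (510,240), (444,134), (340,212) and (412,312).

```bash
python3 - <<'E'
from h import *
P=lambda u,v,z:at('w1',100+(u-.5)/2,(v-.5)/2,z)[:2]
c,t=P(423,226,.203),P(480,222,.203);e=t-c;ly=np.arctan2(e[1],e[0])
m=[P(*q,.139) for q in((510,240),(444,134),(340,212),(412,312))]
a=m[0]-m[2];b=m[1]-m[3];j1=np.arctan2(a[1],a[0]);j2=np.arctan2(b[1],b[0])-np.pi/2
print('lid',c,ly,'jug',np.mean(m,0),j1,j2,np.hypot(*a)/2,np.hypot(*b)/2,'diff',ly-(j1+j2)/2)
E=[P(343,226,.200),P(506,226,.200)];print('rim',np.mean(E,0),E[1]-E[0], np.mean([P(423,136,.2),P(423,309,.2)],0))
E
```

```text
lid [0.45390826 0.01504157] 0.06673551277281686 jug [0.45409058 0.01502576] -0.15763147821959125 -0.1900227969190742 0.040821610056652906 0.04128850124213366 diff 0.24056265034214958
rim [0.45440769 0.01504684] [ 6.14252762e-02 -3.39374339e-05] [0.45384052 0.0151172 ]
```

```bash
python3 -m creep '[[[91.8,-3,40,0,0],[91.8,-6,75,0,0],[91.8,-6,75,0,0],[91.8,-6,75,-35,0],[91.8,-6,75,-70,0],[91.8,-6,75,-100,0],[91.8,-6,75,-108,0],[91.8,-6,75,-108,0],[91.8,-6,75,-108,0]]]'; python3 -m creep '[[[75,0,0,0,0],[68,0,0,0,0],[64,0,0,0,0],[60,0,0,0,0],[55,0,0,0,0],[55,0,0,0,0],[55,0,0,0,0],[55,0,0,0,0]]]'
```

```text
time_s: 1.8
ee_pos: [0.4549, 0.0151, 0.2351]
ee_rot: [0.0, 0.707, 0.707, 0.0]
ft_force: [0.1, -1.0, 0.9]
finger_gap: 1.004
grip_force: 0.0
time_s: 2.6
ee_pos: [0.4542, 0.015, 0.2345]
ee_rot: [0.0, 0.707, 0.707, 0.0]
ft_force: [-1.8, -0.8, 5.3]
finger_gap: 0.694
grip_force: 30.0
```

```bash
python3 -m creep '[[[55,0,0,0.5,0],[55,0,0,0.5,0.1],[55,0,0,0.5,0.2],[55,0,0,0.5,0.3],[55,0,0,0.5,0.4],[55,0,0,0.5,0.5],[55,0,0,0.5,0.6],[55,0,0,0.5,0.7],[55,0,0,0.5,0.8],[55,0,0,0.5,0.9],[55,0,0,0.5,0.9],[55,0,0,0.5,0.9],[55,0,0,0.5,0.9]]]'; python3 -c "
from h import *
snap('side','s1');snap('wrist','w2');s=get_state();print(s['ee_rot'],s['ft_torque'])"; python3 -m creep '[[[64,0,0,0,0],[68,0,0,0,0],[74,0,0,0,0],[80,0,0,0,0],[91.8,0,0,0,0],[91.8,0,0,0,0],[91.8,0,0,0,0]]]'; python3 - <<'E'
from h import *
snap('side','s2')
a,b=[cv2.imread(f'pics/{n}.png')[170:270,270:390] for n in('s1','s2')]
cv2.imwrite('pics/s12.png',cv2.resize(np.hstack([a,b]),None,fx=3.3,fy=3.3,interpolation=cv2.INTER_CUBIC))
E
```

```text
time_s: 3.9
ee_pos: [0.4539, 0.015, 0.2346]
ee_rot: [-0.0, 0.33, 0.944, -0.0]
ft_force: [-0.2, -0.1, -0.5]
finger_gap: 0.698
grip_force: 30.0
[-3.22056402e-05  3.29826668e-01  9.44041508e-01 -4.52210022e-06] [ 0.0850235  -0.04911888 -0.02829935]
time_s: 4.7
ee_pos: [0.454, 0.015, 0.2347]
ee_rot: [0.0, 0.329, 0.944, 0.0]
ft_force: [0.6, -0.6, -0.6]
finger_gap: 0.993
grip_force: 0.0
```

View pics/s12.png

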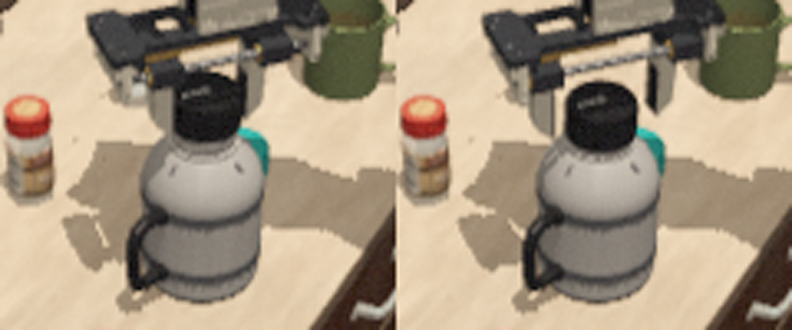

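The side pair shows the lid top dropping about 3 px (roughly 9 mm) between pictures. It stays level and the jug hasn't moved. I'll regrip 10 mm lower and screw forward along the groove profile.

```bash
python3 -m creep '[[[91.8,0,0,-5,0],[91.8,0,0,-10,0],[91.8,0,0,-10,0],[68,0,0,-10,0],[60,0,0,-10,0],[55,0,0,-10,0],[55,0,0,-10,0],[55,0,0,-10,0],[55,0,0,-10,0],[55,0,0,-10,0]]]'; python3 -m creep '[[[55,0,0,0.7,-0.05],[55,0,0,0.7,-0.12],[55,0,0,0.7,-0.2],[55,0,0,0.5,-0.27],[55,0,0,-0.2,-0.36],[55,0,0,-0.9,-0.45],[55,0,0,-1.7,-0.54],[55,0,0,-1.7,-0.54]]]'
```

```text
time_s: 5.75
ee_pos: [0.4541, 0.015, 0.2248]
ee_rot: [0.0, 0.329, 0.944, 0.0]
ft_force: [0.2, -0.6, 0.4]
finger_gap: 0.692
grip_force: 30.0
time_s: 6.55
ee_pos: [0.4539, 0.015, 0.2229]
ee_rot: [-0.0, 0.57, 0.822, -0.0]
ft_force: [-0.1, -0.4, -0.9]
finger_gap: 0.698
grip_force: 30.0
```

```bash
python3 -m creep '[[[55,0,0,-0.8,-0.1],[55,0,0,-1.6,-0.2],[55,0,0,-2.5,-0.3],[55,0,0,-2.6,-0.38],[55,0,0,-2.6,-0.45],[55,0,0,-2.6,-0.52],[55,0,0,-2.6,-0.56],[55,0,0,-2.6,-0.56],[55,0,0,-2.6,-0.56]]]'; python3 -m creep '[[[55,0,0,0,-0.03],[55,0,0,0,-0.06],[55,0,0,0,-0.08],[55,0,0,0,-0.08]]]'; python3 -c "
from h import *
s=get_state();print(s['ft_torque'],s['ee_rot'])"
```

```text
time_s: 7.45
ee_pos: [0.454, 0.015, 0.2204]
ee_rot: [-0.0, 0.773, 0.634, -0.0]
ft_force: [0.1, -0.2, -0.6]
finger_gap: 0.695
grip_force: 30.0
time_s: 7.85
ee_pos: [0.4544, 0.0149, 0.2206]
ee_rot: [0.0, 0.799, 0.601, 0.0]
ft_force: [2.1, -0.7, -2.7]
finger_gap: 0.691
grip_force: 30.0
[-0.17830038 -0.51714608  0.27023961] [3.56543119e-04 7.99025747e-01 6.01296603e-01 3.51908221e-04]
```

The torque has risen to 0.27 Nm, so the lid is at the stop. Next I'll pull up gently.

```bash
python3 -m creep '[[[55,0,0,0.5,0],[55,0,0,1,0],[55,0,0,1.5,0],[55,0,0,1.5,0],[55,0,0,1.5,0]]]'; python3 -m creep '[[[55,0,0,0.3,0],[55,0,0,0.6,0],[55,0,0,0.6,0],[55,0,0,0.6,0]]]'
```

```text
time_s: 8.35
ee_pos: [0.4542, 0.0149, 0.2221]
ee_rot: [0.0, 0.799, 0.601, 0.0]
ft_force: [4.3, -2.2, -3.7]
finger_gap: 0.694
grip_force: 30.0
time_s: 8.75
ee_pos: [0.4541, 0.0149, 0.2226]
ee_rot: [0.0, 0.799, 0.601, 0.0]
ft_force: [4.0, -2.4, -3.1]
finger_gap: 0.696
grip_force: 30.0
```

```bash
python3 -m creep '[[[55,0,0,0.3,0],[55,0,0,0.5,0],[55,0,0,0.5,0],[55,0,0,0.5,0]]]'; python3 -m creep '[[[55,0,0,0.3,0],[55,0,0,0.5,0],[55,0,0,0.5,0],[55,0,0,0.5,0]]]'
```

```text
time_s: 9.15
ee_pos: [0.4538, 0.015, 0.2228]
ee_rot: [-0.0, 0.799, 0.601, -0.0]
ft_force: [3.4, -2.9, -7.3]
finger_gap: 0.695
grip_force: 30.0
time_s: 9.55
ee_pos: [0.4534, 0.015, 0.2231]
ee_rot: [-0.0, 0.799, 0.601, -0.001]
ft_force: [1.9, -1.0, -13.5]
finger_gap: 0.696
grip_force: 30.0
```

```bash
python3 -m creep '[[[55,0,0,-0.4,0],[55,0,0,-0.4,0],[55,0,0,-0.4,0],[55,0,0,-0.4,0],[55,0,0,-0.4,0],[55,0,0,-0.4,0],[55,0,0,-0.4,0],[55,0,0,-0.4,0],[55,0,0,-0.4,0],[55,0,0,-0.4,0]]]'
```

```text
time_s: 10.55
ee_pos: [0.4539, 0.0149, 0.223]
ee_rot: [-0.0, 0.799, 0.601, -0.0]
ft_force: [1.4, -0.5, -14.7]
finger_gap: 0.693
grip_force: 30.0
```

```bash
python3 -m creep '[[[55,0,0,-1.4,0],[55,0,0,-2.4,0],[55,0,0,-2.4,0],[64,0,0,-2.4,0],[70,0,0,-2.4,0],[80,0,0,-2.4,0],[91.8,0,0,-2.4,0],[91.8,0,0,-2.4,0],[91.8,0,0,-2.4,0]]]'; python3 -m creep '[[[91.8,0,0,20,0],[91.8,0,0,45,0],[91.8,0,0,70,0],[91.8,-10,-15,95,0],[91.8,-10,-40,120,0.1],[91.8,-10,-75,120,0.2],[91.8,-10,-75,120,0.26],[91.8,-10,-75,120,0.26],[91.8,-10,-75,120,0.26]]]'; python3 - <<'E'
from h import *
snap('side','s3');d=snap('wrist','w3');print(get_state()['ee_rot'],pix('w3',(.454,.015,.187)))
a=cv2.resize(cv2.imread('pics/w3.png')[0:300,140:540],None,fx=1.5,fy=1.5,interpolation=cv2.INTER_CUBIC)
b=cv2.resize(cv2.imread('pics/s3.png')[170:270,330-30:330+36],(200,300),interpolation=cv2.INTER_CUBIC)
b=cv2.copyMakeBorder(b,0,150,0,0,cv2.BORDER_CONSTANT); cv2.imwrite('pics/f.png',np.hstack([a,b]))
E
```

```text
time_s: 11.45
ee_pos: [0.454, 0.0151, 0.2207]
ee_rot: [-0.0, 0.799, 0.602, 0.0]
ft_force: [-0.4, -0.6, 0.8]
finger_gap: 0.99
grip_force: 0.0
time_s: 12.35
ee_pos: [0.4439, -0.0595, 0.3406]
ee_rot: [-0.0, 0.715, 0.699, 0.0]
ft_force: [0.1, -0.8, -0.4]
finger_gap: 0.995
grip_force: 0.0
[-2.17447341e-04  7.14190955e-01  6.99950874e-01 -7.67330404e-05] (np.float64(330.487300159102), np.float64(113.66827103329489))
```

View pics/f.png

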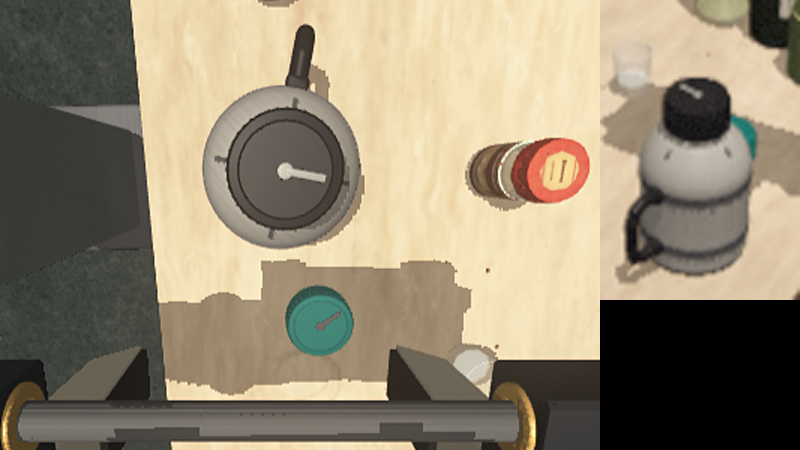

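The pointer runs from (287,171) to (324,178), in line with the x marks at (221,159) and (345,182). The lid is level and home, and the jug is standing where it was.

```bash
python3 -c "
from rig import *
print(finish_job())"
```

```text
the job is handed in; nothing more can be done
None
```

The lid dropped into the thread, was screwed home and held an upward pull that measured about 13–15 N for a second (more than the 8 N asked); I then let go, the jug stayed where it was, and the job is handed in (no verdict was shown).

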